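# Find the weak tag clips by pull and rack their tags

### The job

Two of the four spring clips on the rail have gone weak: find out which by tugging their stock tags gently upward. Pull the tags of the two weak clips out and stand each in its own slot of the wooden rack, all the way down; leave the tags of the two good clips gripped in place, without drawing them out, and do not disturb the porcelain nearby.

Things in the scene. Friction and masses are not known exactly. Their poses are not given: they have to be found in the camera images.
- rail: Dark steel base bar, 100 x 350 x 20 mm, fixed to the table, carrying four like-looking spring clips in a row along its y axis, at y = -120, -40, 40, 120 mm; a tag stands in each. Origin: centre of its underside; z up. Any two of the clips are weak: which ones cannot be seen and changes from run to run.
- clip_1 (a point): Top centre of the clip at rail y = -120 mm, 61 mm above the table. All clips are alike: a steel back plate (rail +x side) and a rubber pad pushed to +x by a coil spring pinch the tag's blade over its lower 41 mm; each spans rail x = -37 to +8 mm and is 54 mm wide (y).
- clip_2 (a point): Top centre of the clip at rail y = -40 mm. Pulled straight up, a tag slips steadily out of a weak clip at about 2.5 to 5 N. A good clip holds it still up to at least 11 N; pulled harder its tag slides too. A good clip's tag that has crept a few mm is all right, one drawn up a centimetre or more is not.
- clip_3 (a point): Top centre of the clip at rail y = +40 mm. Every clip floats up to 5 mm either way along the rail's x on a soft centring spring (0.5 N per mm), so a slightly off-centre grasp pushes clip and tag aside instead of jamming them.
- clip_4 (a point): Top centre of the clip at rail y = +120 mm; like the others.
- rack: Wooden block, 60 x 150 x 45 mm, fixed to the table, with two upright open slots side by side along its y axis. Origin: centre of its underside; z up. The slots are 12 mm (x) by 46 mm (y), 35 mm deep (floor 10 mm above the table), mouths chamfered by 3 mm.
- rack_hole0 (a point): Centre of the mouth of the first rack slot, at rack y = -34 mm, on the block's top face, 45 mm above the table.
- rack_hole1 (a point): Centre of the mouth of the second rack slot, at rack y = +34 mm, on the block's top face, 45 mm above the table.
- tag_1_grip (a point): Centre of the blue head of the tag in clip 1. Tags are alike, rigid, 40 g, 100 mm tall: ivory blade 5 mm thick (own x), 36 wide (y), 76 tall, below a head 12 thick (x), 40 wide (y), 24 tall. The point is 88 mm above the tag's lower edge, z up. In the clip the lower edge rests on the rail, 20 mm above the table; 35 mm of blade above the clip are free. Fully down in the rack the point is 98 mm high.
- tag_2_grip (a point): Centre of the blue head of the tag in clip 2. Tags are alike, rigid, 40 g, 100 mm tall: ivory blade 5 mm thick (own x), 36 wide (y), 76 tall, below a head 12 thick (x), 40 wide (y), 24 tall. The point is 88 mm above the tag's lower edge, z up. In the clip the lower edge rests on the rail, 20 mm above the table; 35 mm of blade above the clip are free. Fully down in the rack the point is 98 mm high.
- tag_3_grip (a point): Centre of the blue head of the tag in clip 3. Tags are alike, rigid, 40 g, 100 mm tall: ivory blade 5 mm thick (own x), 36 wide (y), 76 tall, below a head 12 thick (x), 40 wide (y), 24 tall. The point is 88 mm above the tag's lower edge, z up. In the clip the lower edge rests on the rail, 20 mm above the table; 35 mm of blade above the clip are free. Fully down in the rack the point is 98 mm high.
- tag_4_grip (a point): Centre of the blue head of the tag in clip 4. Tags are alike, rigid, 40 g, 100 mm tall: ivory blade 5 mm thick (own x), 36 wide (y), 76 tall, below a head 12 thick (x), 40 wide (y), 24 tall. The point is 88 mm above the tag's lower edge, z up. In the clip the lower edge rests on the rail, 20 mm above the table; 35 mm of blade above the clip are free. Fully down in the rack the point is 98 mm high.
- vase: Bystander: white porcelain vase with a cobalt band, 140 mm tall, 72 mm wide. Origin: centre of its foot.
- caddy: Bystander: square cobalt-blue tea caddy, 60 x 60 x 75 mm with a round lid, 99 mm tall in all. Origin: centre of its underside.
- teacup: Bystander: small blue porcelain cup, 64 mm wide, 45 mm tall. Origin: centre of its foot.
Things that resemble listed ones, but are neither listed nor needed, are in the scene too. Leave any pink or turquoise look-alike of the part that bears tag_2_grip alone.

How it is judged:
By the outcome, as a careful person would: the job done as asked, in the order asked, and still so for the second after the job is handed in, with the robot touching nothing.
It also fails if it takes over 72 s, if anything falls off the work surface, if the arm or the gripper's body presses on something with over 40 N, if the wrist force passes 120 N, or if a joint passes its speed limit or range.

### The arm

A 6-joint arm with a two-finger parallel gripper is mounted at the origin on the work surface. World frame = base frame: x ahead of the robot, y to its left, z up, the work surface at z = 0. Lengths are in mm, angles in rad, forces in N, time in s.
With the tool pointing down it reaches from about 275 to 750 mm from the base axis. Payload 10.2 kg.
Tool frame: the origin (TCP) lies midway between the tips of the shut fingers; the grasp point (between the pads) lies 19 mm behind it; x points along the fingers, y is the direction in which the jaws open and shut, and the axes are right-handed (so a half turn about x gives the same grasp; the last joint's range is limited). The gripper opens to 85 mm and grips with 20 to 120 N. Pads are 22 mm wide; open, the fingers measure 114 mm over their backs; the gripper's body (76 mm by 85 mm) begins 54 mm behind the grasp point. The pads swing forward as they close: fully open they stand 13 mm farther back than shut.
Start: joints at [-1.534, 0.313, 1.498, -0, 1.331, -0.223], TCP at [134.852, -507.391, 210.794] pointing down, gripper open.
Joint ranges: [-2.94, 2.94], [-0.97, 2.17], [0.19, 2.56], [-1.23, 4.37], [0.02, 3.11], [-2.88, 2.88]. Speed limits (rad/s): [2.39, 2.39, 3.01, 3.14, 3.14, 3.14].

### API

Orientations are given as a unit quaternion [w, x, y, z].
In Python, from rig import ctrl gives the robot as it stands.
- The arm moves only by the tool arm_command, never from a script. Its argument "plan" is a list of rows, each a list of 5 numbers: the shift along the tool's x, y, z in m, then the turn about the tool's x in rad, then the opening, from 0 (shut) to 1 (fully open). A call has 1 to 12 rows; each row shifts and turns the commanded pose from where the row before left it, along the tool's axes as they then stand; what a row does not reach is not made up. A row lasts 1/8 s, in which the tool goes at most 62.5 mm and 10.7 degrees, less where a joint would pass 70% of its speed; a pose out of reach is approached as far as the arm can. A call with a gripper value outside its range is refused whole. The fingers move at their own pace and stop on an object; "squeeze" is the grip in N (left out, the last holds). Time passes only in rows, so rows that do not move let the fingers close. It gives the time, the measured TCP pose, the force and the opening at its end, in the units of the state.
- ctrl.sense(): the state, without advancing time (a new reading comes with each control period).
- ctrl.capture(name): name is "scene" or "side" or "wrist"; returns a dict with "color" (384x512x3 uint8, red, green, blue), "fx", "fy", "cx", "cy" (pixels), "k1" (the pictures are not rectified: a ray, as slopes to the right and down, at radius r is drawn at 1 + k1 r^2 times it, then the intrinsics apply), "xyz" and "orientation" of the camera in the world; the wrist camera has in their place "hand_eye" (4x4, takes a point from camera to tool coordinates, whose origin is the TCP and whose axes are the tool frame's). Camera axes: x right, y up, looking along -z (the intrinsics and any distortion apply to the point x, -y, -z); pixel columns grow to the right and rows downward; lengths in mm; the calibration is good to about 2 mm. A picture is of the moment at which its call begins: read the wrist's pose just before it. There is no depth.
- ctrl.finish_job(): hands the job in, once; it reports no verdict.
Trained networks look in the newest picture that a camera, given by its name, has taken for a name from the list of things; names that differ only in an ending like _2 or _b are one class to them, and where a whole thing is asked for, a point or a joint stands for the part that bears it (a point fixed in the world has none). Each returns a list of dicts, best first, with "score" (0 to 1); they miss things now and then, are a little off and sometimes report something else, mostly with a low value. They report only what shows in the picture. A call takes as long as a camera call. They do not tell look-alikes from the thing itself.
- ctrl.spot_in(camera, query): "uv" ([column, row] in pixels, amid what is visible of it).
- ctrl.regions_of(camera, query): "mask" (384x512 bool, what is visible of it) and "uv" ([column, row] in pixels, amid what is visible of it).
- ctrl.place_of(camera, query): "uv" ([column, row] in pixels: a listed point, or the origin of a listed thing).
The state is a dict: "time_s": time; "joints": joint angles; "dq": joint speeds; "tau": joint torques, N m; "eef_pos": TCP position; "ee_rot": TCP orientation; "force": force on the tool from outside, world axes, zero at the start; "wrist_torque": the same for the moment, N m; "grip_width": opening from 0.0 (shut) to 1.0 (fully open).
Only numpy, scipy, OpenCV 4.12 (cv2) and the standard library are available. Lean on these libraries where they do the work, as an engineer would, in place of code of your own. Each camera call takes 0.05 s, during which the arm holds its last target.

## Working session

There is one attempt and no reset: what is moved stays moved. The work goes in short steps, Python scripts to look and compute and a tool call to move; the robot and the scene stay as the last step left them, time stands still between calls to the robot, and variables do not carry over. Pictures are saved under pics/ and viewed, and the job is handed in when it is done.

Besides the shell and the picture viewer there is one more tool, called as a command line: name --pt "numbers of a row" for each row, then --argument value for the rest. arm_command: Moves the arm, as the interface text tells. Its arguments: {"type":"object","properties":{"plan":{"type":"array"},"squeeze":{"type":"number"}},"required":["plan"]}

```bash
ls; mkdir -p pics; cat > h.py <<'E'
import numpy as np, cv2
from rig import ctrl
from scipy.spatial.transform import Rotation as R
def rot(q): return R.from_quat([q[1],q[2],q[3],q[0]]).as_matrix()
def cam(name):
    s=ctrl.sense(); c=ctrl.capture(name)
    if name=="wrist":
        T=np.array(c["hand_eye"]); Rt=rot(s["ee_rot"])
        c["R"]=Rt@T[:3,:3]; c["p"]=Rt@T[:3,3]+np.array(s["eef_pos"])
    else: c["R"]=rot(c["orientation"]); c["p"]=np.array(c["xyz"])
    return c
def ray(c,uv):
    d=np.array([(uv[0]-c["cx"])/c["fx"],(uv[1]-c["cy"])/c["fy"]]); u=d.copy()
    for _ in range(30): u=d/(1+c["k1"]*(u@u))
    v=c["R"]@np.array([u[0],-u[1],-1]); return v/np.linalg.norm(v)
def atz(c,uv,z):
    v=ray(c,uv); return c["p"]+v*(z-c["p"][2])/v[2]
def proj(c,P):
    q=c["R"].T@(np.array(P)-c["p"]); u=np.array([q[0],-q[1]])/-q[2]; u=u*(1+c["k1"]*(u@u))
    return np.array([c["cx"]+c["fx"]*u[0],c["cy"]+c["fy"]*u[1]])
def tri(cs,uvs):
    A=np.zeros((3,3));b=np.zeros(3)
    for c,uv in zip(cs,uvs):
        v=ray(c,uv);M=np.eye(3)-np.outer(v,v);A+=M;b+=M@c["p"]
    P=np.linalg.solve(A,b); return P,[np.linalg.norm((np.eye(3)-np.outer(ray(c,u),ray(c,u)))@(P-c["p"])) for c,u in zip(cs,uvs)]
def save(c,n): cv2.imwrite("pics/"+n+".png",c["color"][:,:,::-1])
E
python3 - <<'E'
from h import *
print(ctrl.sense())
for n in ["scene","side","wrist"]:
    c=cam(n); save(c,n+"0"); print(n,c["p"].round(),c["fx"],c["k1"])
    for q in ["tag_1_grip","rack","rack_hole0","rail","clip_1","vase","caddy","teacup"]:
        print(q,[(np.round(d["uv"]).tolist(),round(d["score"],2)) for d in ctrl.place_of(n,q)])
E
```

```text
pics
{'time_s': 0.0, 'joints': array([-1.53439575e+00,  3.13457608e-01,  1.49839830e+00, -3.80708387e-05,
        1.33098653e+00, -2.23405812e-01]), 'dq': array([ 0.00016023,  0.00015713, -0.00023413, -0.00136641, -0.00021389,
       -0.00043913]), 'tau': array([-2.82492783e-04, -4.12267613e+01, -2.59745032e+01, -1.49628459e-04,
        4.10742898e-03,  2.12998037e-05]), 'eef_pos': array([ 134.83431841, -507.11489001,  210.24579324]), 'ee_rot': array([ 0.09115931,  0.7011767 ,  0.09204162, -0.70112022]), 'force': array([-0.05635165, -0.21488365, -0.5665544 ]), 'wrist_torque': array([-0.00245213, -0.01397177,  0.0017895 ]), 'grip_width': 0.9995297590155408}
scene [ 958.  339. 1009.] 419.2649191263045 0.02386379538153959
tag_1_grip [([318.0, 258.0], 0.62), ([261.0, 176.0], 0.49)]
rack [([190.0, 151.0], 0.7)]
rack_hole0 [([196.0, 149.0], 0.84), ([177.0, 136.0], 0.78)]
rail [([284.0, 234.0], 0.82)]
clip_1 [([280.0, 208.0], 0.94), ([319.0, 259.0], 0.86), ([255.0, 190.0], 0.57), ([297.0, 231.0], 0.57)]
vase [([186.0, 242.0], 0.89)]
caddy [([302.0, 321.0], 0.85), ([282.0, 233.0], 0.45)]
teacup [([260.0, 128.0], 0.66)]
side [ 72. 719. 760.] 398.7184894767104 0.044129935400103466
tag_1_grip [([264.0, 180.0], 0.58)]
rack [([299.0, 166.0], 0.73)]
rack_hole0 [([299.0, 160.0], 0.9), ([309.0, 151.0], 0.62), ([218.0, 175.0], 0.46)]
rail [([231.0, 226.0], 0.85)]
clip_1 [([264.0, 195.0], 0.86), ([221.0, 220.0], 0.84), ([244.0, 208.0], 0.74), ([301.0, 157.0], 0.65)]
vase [([217.0, 177.0], 0.82)]
caddy [([145.0, 244.0], 0.81)]
teacup [([341.0, 200.0], 0.57)]
wrist [ 216. -487.  373.] 277.58427467728774 -0.04321331120855237
tag_1_grip []
rack []
rack_hole0 []
rail []
clip_1 []
vase []
caddy []
teacup []
```

```bash
python3 - <<'E'
import cv2
for n,(x0,y0,x1,y1) in {"scene":(130,80,390,275+70),"side":(110,100,390,310)}.items():
    i=cv2.imread(f"pics/{n}0.png")[y0:y1,x0:x1]; cv2.imwrite(f"pics/{n}0z.png",cv2.resize(i,None,fx=2.25,fy=2.25,interpolation=cv2.INTER_CUBIC))
E
```

```text
(no output)
```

View pics/scene0z.png

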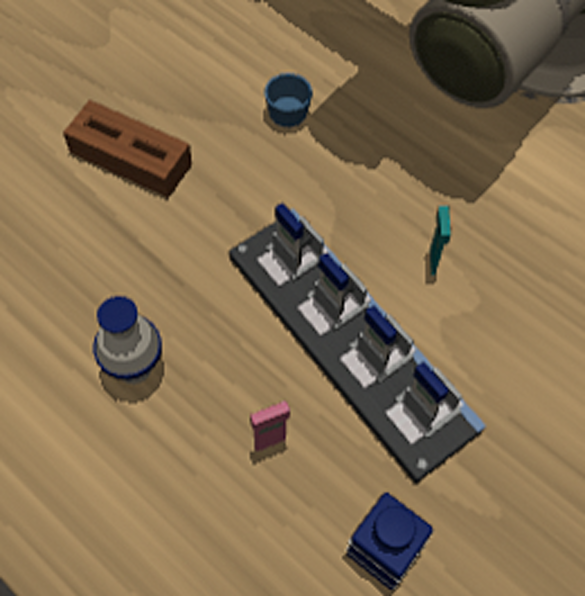

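View pics/side0z.png

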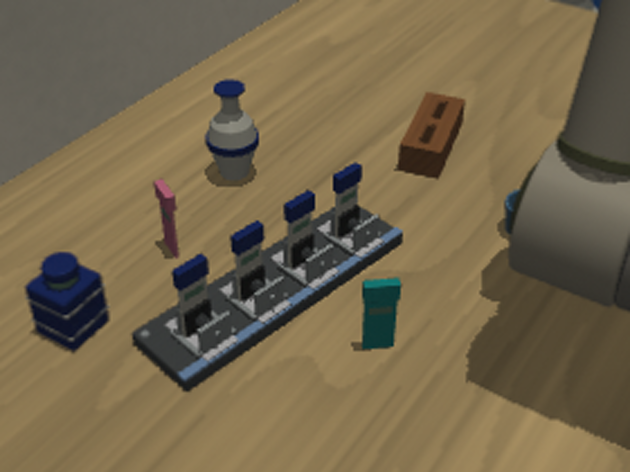

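View pics/scene0.png

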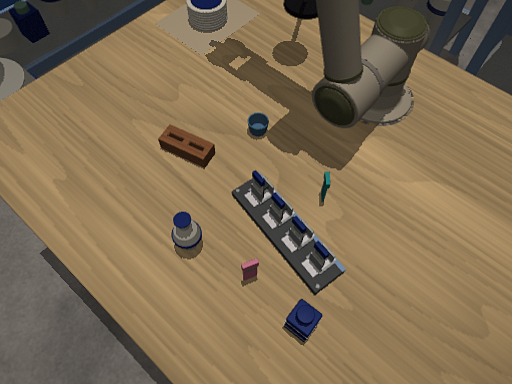

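```bash
python3 - <<'E'
from h import *
a=cam("scene");b=cam("side")
S=np.array([(289,221),(334,271),(380,324),(430,381)])/2.25+[130,80]
D=np.array([(348,178),(299,206),(247,237),(191,272)])/2.25+[110,100]
for s,d in zip(S,D):
    P,e=tri([a,b],[s,d]); print(P.round(1),np.round(e,1),atz(a,s,108).round(1),atz(b,d,108).round(1))
# rack: top hole points
for n,c in (("scene",a),("side",b)):
    c=cam(n)
    for q in ["rack","rack_hole0"]:
        for d in ctrl.place_of(n,q): print(n,q,np.round(d["uv"],1),d["score"],atz(c,d["uv"],45 if 'hole' in q else 0).round(1))
    for q,z in [("vase",0),("caddy",0),("teacup",0)]:
        d=ctrl.place_of(n,q)[0]; print(n,q,atz(c,d["uv"],z).round(0))
# pink & turquoise base
print(atz(a,np.array([270,430])/2.25+[130,80],50),atz(a,np.array([438,240])/2.25+[130,80],50))
# rack top corners in scene
for p in [(91,100),(190,152),(170,178),(66,133)]: print("rc",atz(a,np.array(p)/2.25+[130,80],45).round(1))
E
```

```text
[533.7 -23.  108.4] [0.7 0.7] [534.  -22.6 108. ] [534.  -24.3 108. ]
[549.4  56.9 110.4] [0.2 0.2] [548.4  56.3 108. ] [551.1  54.3 108. ]
[564.9 134.2 109.9] [0.2 0.2] [564.  133.6 108. ] [566.4 132.8 108. ]
[579.5 212.  108.4] [0.1 0.1] [579.3 211.9 108. ] [579.9 211.9 108. ]
scene rack [187.3 154.4] 0.78 [ 562.9 -273.3    0. ]
scene rack_hole0 [173.3 134.4] 0.82 [ 559.9 -326.4   45. ]
scene rack_hole0 [196.9 146.3] 0.67 [ 543.2 -246.5   45. ]
scene vase [747. -66.  -0.]
scene caddy [702. 272.   0.]
scene teacup [ 356. -183.    0.]
side rack [301.  166.3] 0.72 [ 550.1 -276.6    0. ]
side rack_hole0 [306.6 146.4] 0.86 [ 563.1 -331.5   45. ]
side rack_hole0 [300.5 158.7] 0.63 [ 543.8 -254.4   45. ]
side vase [739. -68.   0.]
side caddy [709. 280.  -0.]
side teacup [ 368. -189.    0.]
[712.68959399 112.6833305   50.        ] [407.02224327 101.62868389  50.        ]
rc [ 541.  -359.4   45. ]
rc [ 512.8 -207.2   45. ]
rc [ 557.3 -197.4   45. ]
rc [ 598.  -342.9   45. ]
```

```bash
cat >> h.py <<'E'
def goto(P,yaw_dir):
    "P tcp target; yaw_dir: world xy direction for tool y. prints shift in tool axes (after turn) and turn"
    s=ctrl.sense(); Rt=rot(s["ee_rot"]); d=np.array(list(yaw_dir)+[0.]); d/=np.linalg.norm(d)
    y=Rt[:,1]; 
    if d@y<0: d=-d
    v=Rt.T@d; ang=np.arctan2(v[2],v[1]); 
    print("tcp",s["eef_pos"].round(1),"t",s["time_s"],"F",s["force"].round(1),"g",round(s["grip_width"],3),"j",s["joints"].round(2))
    print("turn",ang.round(4),"shift tool(now)",(Rt.T@(np.array(P)-s["eef_pos"])).round(1),"after turn",((Rt@R.from_rotvec([ang,0,0]).as_matrix()).T@(np.array(P)-s["eef_pos"])).round(1)); print(Rt.round(3))
E
python3 - <<'E'
from h import *
goto([557,95,260],(0.981,-0.191))
goto([553,-290,250],(0.981,-0.191))
c=cam("wrist");
print(ctrl.capture("wrist")["hand_eye"])
E
```

```text
tcp [ 134.9 -507.4  210.8] t 2.05 F [-0.3  0.6 -0.5] g 0.998 j [-1.53  0.31  1.5  -0.    1.33 -0.22]
turn -1.1187 shift tool(now) [ -49.2 -473.7 -562.7] after turn [ -49.2  299.2 -672. ]
[[-0.     0.257 -0.966]
 [-0.    -0.966 -0.257]
 [-1.     0.     0.   ]]
tcp [ 134.9 -507.4  210.8] t 2.05 F [-0.3  0.6 -0.5] g 0.998 j [-1.53  0.31  1.5  -0.    1.33 -0.22]
turn -1.1187 shift tool(now) [ -39.2 -102.7 -460. ] after turn [ -39.2  368.9 -293.3]
[[-0.     0.257 -0.966]
 [-0.    -0.966 -0.257]
 [-1.     0.     0.   ]]
[[ 4.91790977e-04  3.27022119e-01 -9.45016556e-01 -1.62673213e+02]
 [ 9.99999824e-01  1.51987002e-04  5.72999487e-04  1.29003432e+00]
 [ 3.31013740e-04 -9.45016672e-01 -3.27021987e-01 -8.40814429e+01]
 [ 0.00000000e+00  0.00000000e+00  0.00000000e+00  1.00000000e+00]]
```

arm_command --pt "-0.007 0 0 -0.1864 0.6" --pt "-0.007 0 0 -0.1864 0.6" --pt "-0.007 0 0 -0.1864 0.6" --pt "-0.007 0 0 -0.1864 0.6" --pt "-0.006 0 0 -0.1864 0.6" --pt "-0.006 0 0 -0.1864 0.6" --pt "0 0.045 -0.042 0 0.6" --pt "0 0.045 -0.042 0 0.6" --pt "0 0.045 -0.042 0 0.6" --pt "0 0.045 -0.042 0 0.6" --pt "0 0.045 -0.042 0 0.6" --pt "0 0.045 -0.042 0 0.6"

```text
time_s: 3.65
eef_pos: [449.7, -310.4, 251.0]
ee_rot: [-0.45, -0.546, -0.449, 0.546]
force: [-0.0, -0.7, 0.4]
grip_width: 0.598
```

arm_command --pt "0 0.045 -0.042 0 0.6" --pt "0 0.045 -0.042 0 0.6" --pt "0 0 0 0 0.6"

```text
time_s: 4.03
eef_pos: [554.8, -243.8, 249.9]
ee_rot: [0.451, 0.545, 0.451, -0.545]
force: [-1.2, -0.1, 0.1]
grip_width: 0.601
```

```bash
python3 - <<'E'
from h import *
c=cam("wrist"); save(c,"w1"); import pickle; pickle.dump(c,open("w1.pkl","wb"))
for q,z in [("rack",0),("rack_hole0",45)]:
    for d in ctrl.place_of("wrist",q): print(q,np.round(d["uv"],1),d["score"],atz(c,d["uv"],z).round(1))
goto([557,95,260],(0.981,-0.191))
E
```

```text
rack [254.7 184.4] 0.71 [ 552.4 -283.4    0. ]
rack [265.6 214.6] 0.56 [ 560.3 -336.5    0. ]
rack_hole0 [240.6 171.1] 0.86 [ 539.  -248.1   45. ]
rack_hole0 [261.  214.9] 0.57 [ 554.9 -316.7   45. ]
rack_hole0 [111.8 145.2] 0.33 [ 377.3 -180.8   45. ]
tcp [ 552.  -247.   250.7] t 4.175 F [ 0.3 -1.1  0.6] g 0.599 j [-0.61  0.47  1.17 -0.    1.5  -0.42]
turn -0.0009 shift tool(now) [  -9.3  -60.7 -336.6] after turn [  -9.3  -60.4 -336.7]
[[-0.     0.981 -0.192]
 [-0.    -0.192 -0.981]
 [-1.    -0.     0.   ]]
```

View pics/w1.png

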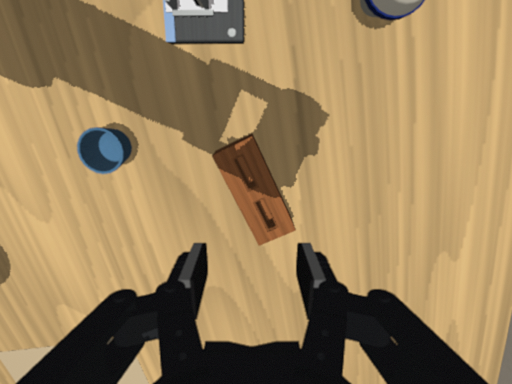

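```bash
python3 - <<'E'
from h import *
import pickle
c=cam("wrist"); save(c,"w2"); pickle.dump(c,open("w2.pkl","wb")); print(ctrl.sense()["eef_pos"])
i=c["color"][120:255,200:310,::-1]; cv2.imwrite("pics/w2z.png",cv2.resize(i,None,fx=4.4,fy=4.4,interpolation=cv2.INTER_CUBIC))
E
```

```text
[ 551.72427374 -247.33853719  250.9458574 ]
```

View pics/w2z.png

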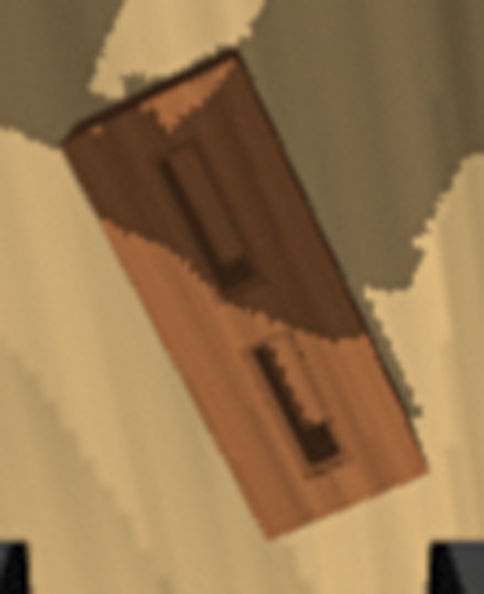

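```bash
python3 - <<'E'
from h import *
import pickle
from scipy.optimize import least_squares
c=pickle.load(open("w2.pkl","rb"))
z=lambda p:np.array(p)/4.4+[200,120]-0.4
C=[(70,147),(236,68),(427,468),(272,538)]
S1=[(160,155),(195,140),(258,280),(222,294)]; S2=[(247,352),(290,334),(350,460),(308,476)]
for n,L in (("C",C),("S1",S1),("S2",S2)):
    P=np.array([atz(c,z(p),45)[:2] for p in L]); print(n,P.round(1).tolist(),"ctr",P.mean(0).round(1),"sides",np.linalg.norm(P-np.roll(P,-1,0),axis=1).round(1), "ang",np.degrees(np.arctan2(*(P[0]-P[3]))),np.degrees(np.arctan2(*(P[1]-P[2]))))
mod=np.array([(-30,75),(30,75),(30,-75),(-30,-75)]+[(-9,34+26),(9,34+26),(9,8),(-9,8)]+[(-9,-8),(9,-8),(9,-60),(-9,-60)],float)
obs=np.array([z(p) for p in C+S1+S2])
def f(v):
    a=v[2];Q=mod@np.array([[np.cos(a),np.sin(a)],[-np.sin(a),np.cos(a)]])+v[:2]
    return (np.array([proj(c,[*q,45]) for q in Q])-obs).ravel()
r=least_squares(f,[550,-285,0.2],loss="soft_l1"); v=r.x;print(v,np.degrees(v[2]),r.fun.reshape(-1,2).round(1).tolist())
for y in(-34,34): print("hole",v[0]-np.sin(v[2])*y,v[1]+np.cos(v[2])*y)
E
```

```text
C [[508.2, -220.9], [562.1, -207.4], [599.5, -347.7], [544.3, -363.5]] ctr [ 553.5 -284.9] sides [ 55.5 145.2  57.4 147. ] ang -14.195852268801607 -14.9149733363177
S1 [[534.5, -228.6], [545.9, -226.1], [556.4, -273.2], [544.4, -275.5]] ctr [ 545.3 -250.8] sides [11.6 48.2 12.2 48. ] ang -11.938905110493524 -12.654001066979129
S2 [[548.5, -296.1], [563.1, -292.7], [574.9, -339.9], [560.2, -343.0]] ctr [ 561.7 -317.9] sides [15.  48.6 15.  48.3] ang -13.999203420119558 -13.965741408160913
[ 5.53355803e+02 -2.84630190e+02  2.55140599e-01] 14.618479509727923 [[-2.3, -0.5], [0.6, -2.5], [1.4, 0.9], [-0.5, 0.9], [-3.6, 0.9], [0.5, -1.5], [2.8, 0.5], [-0.8, 2.7], [-1.5, -0.7], [0.3, -1.9], [1.6, 0.0], [-0.1, 1.3]]
hole 561.9367723794979 -317.5295363335461
hole 544.7748331872232 -251.73084452922018
```

arm_command --pt "0 -0.009 -0.054 0 0.5" --pt "0.01 -0.009 -0.054 0 0.5" --pt "0.01 -0.009 -0.054 0 0.5" --pt "0.01 -0.009 -0.054 0 0.5" --pt "0.01 -0.008 -0.054 0 0.5" --pt "0.01 -0.008 -0.053 0 0.5" --pt "0 -0.008 -0.053 0 0.5" --pt "0 0 0 0 0.5" --pt "0 0 0 0 0.5"

```text
time_s: 5.35
eef_pos: [565.6, 132.7, 201.1]
ee_rot: [0.449, 0.546, 0.449, -0.546]
force: [-0.7, -0.4, -0.3]
grip_width: 0.503
```

```bash
python3 - <<'E'
from h import *
import pickle
c=cam("wrist"); save(c,"w3"); pickle.dump(c,open("w3.pkl","wb")); print(ctrl.sense()["eef_pos"])
for d in ctrl.place_of("wrist","tag_1_grip"): print(np.round(d["uv"],1),d["score"],atz(c,d["uv"],108).round(1))
for d in ctrl.place_of("wrist","clip_1"): print("clip",np.round(d["uv"],1),d["score"],atz(c,d["uv"],61).round(1))
for k,P in enumerate([(533.7,-23,108),(549.4,56.9,108),(564.9,134.2,108),(579.5,212,108)]): print(proj(c,P).round(1))
E
```

```text
[565.67846793 132.37809849 201.02171171]
[253.1 319.9] 0.8 [537.2 -22.  108. ]
clip [249.4 181.4] 0.73 [562.8 129.8  61. ]
clip [252.2 295.6] 0.63 [535.7 -25.   61. ]
[250.3 321. ]
[250.1 260.8]
[250.3 190.1]
[249.4 104.2]
```

View pics/w3.png

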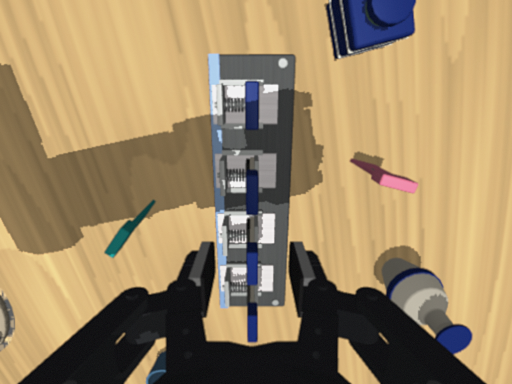

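arm_command --pt "0.045 0 -0.0015 0 0.4" --pt "0.045 0 0 0 0.4" --pt "0.02 0 0 0 0.4" --pt "0.002 0 0 0 0.4" --pt "0 0 0 0 0.4" --squeeze 40

```text
time_s: 6.12
eef_pos: [566.5, 135.0, 89.9]
ee_rot: [0.45, 0.546, 0.449, -0.545]
force: [0.8, 0.2, -0.1]
grip_width: 0.401
```

arm_command --pt "0 0 0 0 0" --pt "0 0 0 0 0" --pt "0 0 0 0 0" --pt "0 0 0 0 0"

```text
time_s: 6.62
eef_pos: [566.4, 135.4, 90.0]
ee_rot: [0.45, 0.546, 0.449, -0.545]
force: [-1.7, -1.3, 6.0]
grip_width: 0.124
```

arm_command --pt "0 0 0 0 0"

```text
time_s: 6.75
eef_pos: [566.5, 135.4, 90.0]
ee_rot: [0.45, 0.546, 0.449, -0.545]
force: [-1.1, -0.3, 7.7]
grip_width: 0.123
```

arm_command --pt "-0.0005 0 0 0 0" --pt "0 0 0 0 0"

```text
time_s: 7.0
eef_pos: [566.3, 135.5, 90.0]
ee_rot: [0.45, 0.546, 0.449, -0.545]
force: [-0.0, -0.3, 6.5]
grip_width: 0.127
```

arm_command --pt "-0.0005 0 0 0 0" --pt "0 0 0 0 0"

```text
time_s: 7.25
eef_pos: [566.2, 135.5, 90.0]
ee_rot: [0.45, 0.546, 0.449, -0.546]
force: [1.0, -0.6, 5.1]
grip_width: 0.127
```

arm_command --pt "-0.0005 0 0 0 0" --pt "0 0 0 0 0"

```text
time_s: 7.5
eef_pos: [565.8, 135.5, 90.1]
ee_rot: [-0.45, -0.546, -0.45, 0.546]
force: [1.6, -1.3, 0.9]
grip_width: 0.122
```

arm_command --pt "-0.0005 0 0 0 0" --pt "0 0 0 0 0"

```text
time_s: 7.75
eef_pos: [565.3, 135.6, 90.1]
ee_rot: [-0.449, -0.545, -0.45, 0.546]
force: [0.3, -0.1, -3.9]
grip_width: 0.125
```

arm_command --pt "-0.0005 0 0 0 0" --pt "0 0 0 0 0"

```text
time_s: 8.0
eef_pos: [565.7, 135.5, 91.1]
ee_rot: [-0.449, -0.546, -0.45, 0.546]
force: [-0.1, -0.2, -4.3]
grip_width: 0.126
```

arm_command --pt "-0.0005 0 0 0 0" --pt "0 0 0 0 0"

```text
time_s: 8.25
eef_pos: [565.8, 135.5, 91.8]
ee_rot: [-0.45, -0.546, -0.45, 0.546]
force: [0.2, -0.6, -3.3]
grip_width: 0.128
```

arm_command --pt "-0.001 0 0 0 0" --pt "-0.001 0 0 0 0"

```text
time_s: 8.5
eef_pos: [565.9, 135.5, 93.9]
ee_rot: [-0.45, -0.546, -0.45, 0.546]
force: [0.6, -0.0, -4.0]
grip_width: 0.124
```

arm_command --pt "-0.008 0 0 0 0" --pt "-0.012 0 0 0 0" --pt "-0.012 0 0 0 0" --pt "-0.015 0 0 0 0" --pt "-0.02 0 0 0 0" --pt "-0.025 0 0 0 0" --pt "-0.025 0 0 0 0" --pt "-0.005 0 0 0 0" --pt "0 0 0 0 0"

```text
time_s: 9.62
eef_pos: [565.8, 135.5, 215.8]
ee_rot: [0.45, 0.546, 0.45, -0.546]
force: [-0.8, 0.0, -1.4]
grip_width: 0.127
```

```bash
python3 - <<'E'
from h import *
a=np.radians(14.3)
goto([561.8,-317.7,215],(np.cos(a),np.sin(a)))
c=cam("side"); save(c,"s4")
E
```

```text
tcp [565.8 135.5 215.8] t 9.625 F [-0.8  0.  -1.4] g 0.127 j [0.03 0.44 1.31 0.   1.4  0.23]
turn -0.4422 shift tool(now) [  0.8  82.8 445.6] after turn [   0.8 -115.8  438.2]
[[ 0.     0.982 -0.191]
 [ 0.    -0.191 -0.982]
 [-1.     0.    -0.   ]]
```

View pics/s4.png

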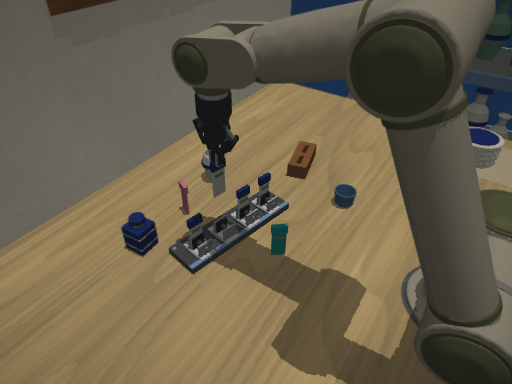

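arm_command --pt "0 0.0103 0.0557 0 0" --pt "0 0.0103 0.0557 0 0" --pt "0 0.0103 0.0557 0 0" --pt "0 0.0103 0.0557 0 0" --pt "0 0.0103 0.0557 0 0" --pt "0 0.0103 0.0557 0 0" --pt "0 0.0105 0.0557 0 0" --pt "0 0.0105 0.0557 0 0" --pt "0 0 0 -0.1474 0" --pt "0 0 0 -0.1474 0" --pt "0 0 0 -0.1474 0" --pt "0 0 0 0 0"

```text
time_s: 11.18
eef_pos: [561.6, -317.6, 214.7]
ee_rot: [0.557, 0.434, 0.559, -0.434]
force: [0.4, 0.2, -0.5]
grip_width: 0.125
```

```bash
python3 - <<'E'
from h import *
a=np.radians(14.3)
goto([561.8,-317.7,150],(np.cos(a),np.sin(a)))
c=cam("wrist"); save(c,"w5")
c=cam("side"); save(c,"s5"); cv2.imwrite("pics/s5z.png",cv2.resize(c["color"][60:210,220:400,::-1],None,fx=3.5,fy=3.5))
c=cam("scene"); cv2.imwrite("pics/c5z.png",cv2.resize(c["color"][60:210,120:300,::-1],None,fx=3.5,fy=3.5))
E
```

```text
tcp [ 561.6 -317.6  214.7] t 11.175 F [ 0.4  0.2 -0.5] g 0.125 j [-0.7   0.59  1.08  0.    1.48 -0.94]
turn -0.0014 shift tool(now) [64.7  0.2  0.3] after turn [64.7  0.2  0.3]
[[-0.001  0.969  0.246]
 [ 0.001  0.246 -0.969]
 [-1.    -0.001 -0.001]]
```

View pics/w5.png

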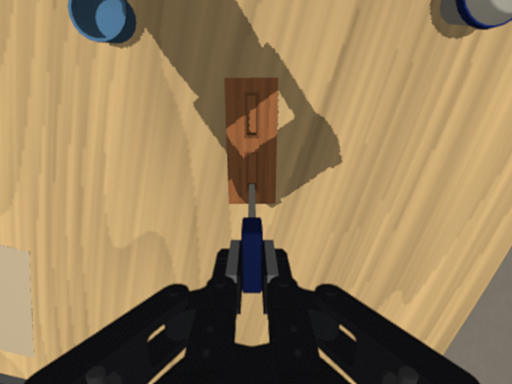

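View pics/s5z.png

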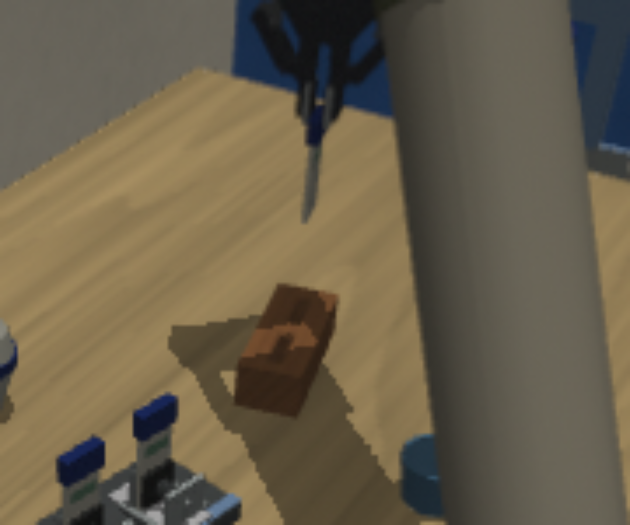

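View pics/c5z.png

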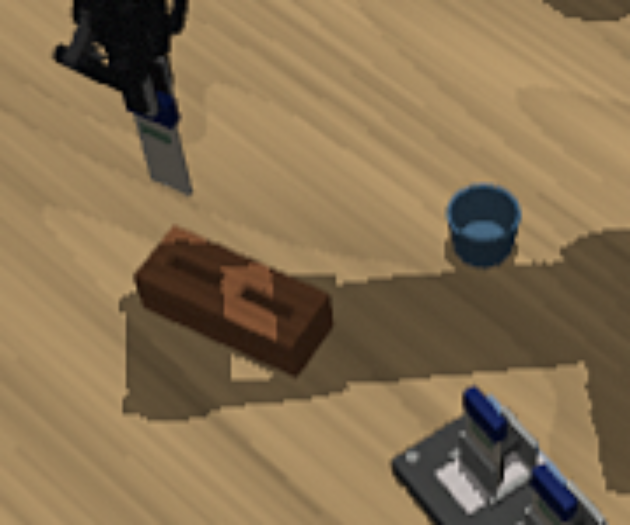

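```bash
python3 - <<'E'
from h import *
c=cam("wrist")
for uv in [(252,93.5),(252,137),(252,115),(226,78),(278,78)]: print(atz(c,uv,45).round(1))
print(proj(c,[544.8,-251.6,45]))
g=ctrl.place_of("wrist","rack_hole0"); print([(d["uv"],d["score"],atz(c,d["uv"],45).round(1)) for d in g])
E
```

```text
[ 539.6 -228.9   45. ]
[ 551.5 -276.1   45. ]
[ 545.3 -251.7   45. ]
[ 507.5 -220.    45. ]
[ 563.7 -205.9   45. ]
[251.56368609 114.77921284]
[([250.2, 173.1], 0.73, array([ 560.1, -319.3,   45. ])), ([252.7, 115.0], 0.64, array([ 546.1, -251.5,   45. ]))]
```

arm_command --pt "0.04 0 0 0 0" --pt "0.04 0 0 0 0" --pt "0.012 0 0 0 0" --pt "0.005 0 0 0 0" --pt "0.006 0 0 0 0" --pt "0.006 0 0 0 0" --pt "0 0 0 0 0"

```text
time_s: 12.3
eef_pos: [561.8, -317.7, 106.7]
ee_rot: [0.558, 0.434, 0.558, -0.434]
force: [0.1, -0.0, -0.0]
grip_width: 0.125
```

arm_command --pt "0.008 0 0 0 0" --pt "0.008 0 0 0 0" --pt "0.006 0 0 0 0" --pt "0.002 0 0 0 0" --pt "0 0 0 0 0"

```text
time_s: 12.92
eef_pos: [561.9, -317.7, 82.8]
ee_rot: [0.558, 0.434, 0.558, -0.434]
force: [0.6, -0.5, -1.0]
grip_width: 0.123
```

arm_command --pt "0.001 0 0 0 0" --pt "0.001 0 0 0 0" --pt "0 0 0 0 0"

```text
time_s: 13.3
eef_pos: [561.8, -317.7, 80.8]
ee_rot: [0.558, 0.434, 0.558, -0.434]
force: [0.9, 0.2, -0.8]
grip_width: 0.122
```

arm_command --pt "0.001 0 0 0 0" --pt "0.001 0 0 0 0" --pt "0 0 0 0 0"

```text
time_s: 13.68
eef_pos: [562.3, -318.0, 80.1]
ee_rot: [0.559, 0.434, 0.558, -0.434]
force: [-0.2, 1.2, 6.2]
grip_width: 0.119
```

arm_command --pt "0 0 0 0 0.4" --pt "0 0 0 0 0.4" --pt "0 0 0 0 0.4" --pt "-0.01 0 0 0 0.4" --pt "-0.03 0 0 0 0.4" --pt "-0.04 0 0 0 0.4" --pt "-0.04 0 0 0.1474 0.4" --pt "0 0 0 0.1474 0.4" --pt "0 0 0 0.1474 0.4" --pt "0 0 0 0 0.4"

```text
time_s: 14.92
eef_pos: [561.9, -317.8, 199.4]
ee_rot: [0.45, 0.546, 0.45, -0.545]
force: [0.7, -0.2, 0.6]
grip_width: 0.4
```

```bash
python3 - <<'E'
from h import *
goto([535.5,-22.8,160],(0.982,-0.191))
goto([550.7,55.7,160],(0.982,-0.191))
c=cam("wrist"); save(c,"w6")
c=cam("scene"); cv2.imwrite("pics/c6z.png",cv2.resize(c["color"][60:210,120:300,::-1],None,fx=3.5,fy=3.5))
E
```

```text
tcp [ 561.9 -317.8  199.4] t 14.925 F [ 0.7 -0.2  0.6] g 0.4 j [-0.7   0.59  1.11 -0.    1.44 -0.5 ]
turn 0.0007 shift tool(now) [  39.3  -82.  -284.6] after turn [  39.3  -82.2 -284.5]
[[ 0.     0.982 -0.19 ]
 [-0.    -0.19  -0.982]
 [-1.     0.001  0.   ]]
tcp [ 561.9 -317.8  199.4] t 14.925 F [ 0.7 -0.2  0.6] g 0.4 j [-0.7   0.59  1.11 -0.    1.44 -0.5 ]
turn 0.0007 shift tool(now) [  39.3  -82.  -364.5] after turn [  39.3  -82.3 -364.5]
[[ 0.     0.982 -0.19 ]
 [-0.    -0.19  -0.982]
 [-1.     0.001  0.   ]]
```

View pics/c6z.png

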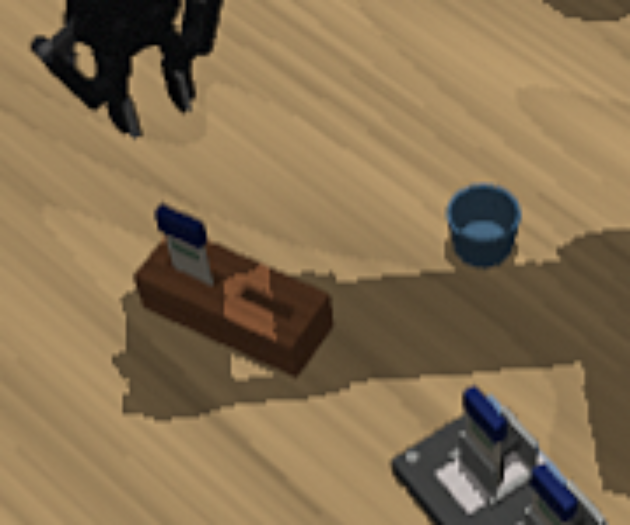

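arm_command --pt "0 -0.0137 -0.0474 0 0.4" --pt "0 -0.0137 -0.0474 0 0.4" --pt "0 -0.0137 -0.0474 0 0.4" --pt "0 -0.0137 -0.0474 0 0.4" --pt "0 -0.0136 -0.0475 0 0.4" --pt "0 -0.0136 -0.0475 0 0.4" --pt "0 0 0 0 0.4" --pt "0.045 0 0 0 0.4" --pt "0.045 0 0 0 0.4" --pt "0.018 0 0 0 0.4" --pt "0.0005 0 0 0 0.4" --pt "0 0 0 0 0.4"

```text
time_s: 16.52
eef_pos: [536.5, -23.3, 91.3]
ee_rot: [0.45, 0.546, 0.449, -0.545]
force: [-0.3, -0.3, -0.5]
grip_width: 0.399
```

arm_command --pt "0 0 0 0 0" --pt "0 0 0 0 0" --pt "0 0 0 0 0" --pt "0 0 0 0 0" --pt "0 0 0 0 0"

```text
time_s: 17.15
eef_pos: [536.3, -22.9, 91.4]
ee_rot: [0.45, 0.546, 0.449, -0.545]
force: [-1.0, -1.0, 5.4]
grip_width: 0.123
```

arm_command --pt "-0.001 0 0 0 0" --pt "0 0 0 0 0"

```text
time_s: 17.4
eef_pos: [535.9, -22.7, 91.4]
ee_rot: [0.45, 0.546, 0.45, -0.546]
force: [-0.9, -0.5, 0.7]
grip_width: 0.123
```

arm_command --pt "-0.0005 0 0 0 0" --pt "0 0 0 0 0"

```text
time_s: 17.65
eef_pos: [535.7, -22.6, 91.5]
ee_rot: [-0.449, -0.546, -0.45, 0.546]
force: [-0.7, -1.2, -2.8]
grip_width: 0.126
```

arm_command --pt "-0.0005 0 0 0 0" --pt "0 0 0 0 0"

```text
time_s: 17.9
eef_pos: [535.7, -22.6, 92.1]
ee_rot: [-0.449, -0.546, -0.45, 0.546]
force: [-0.0, -0.3, -4.1]
grip_width: 0.126
```

arm_command --pt "-0.0003 0 0 0 0" --pt "0 0 0 0 0"

```text
time_s: 18.15
eef_pos: [535.8, -22.6, 92.6]
ee_rot: [-0.45, -0.546, -0.45, 0.546]
force: [-0.1, -0.2, -3.6]
grip_width: 0.124
```

arm_command --pt "-0.001 0 0 0 0" --pt "-0.001 0 0 0 0" --pt "0 0 0 0 0"

```text
time_s: 18.52
eef_pos: [536.0, -22.7, 94.8]
ee_rot: [0.45, 0.546, 0.45, -0.546]
force: [0.5, -0.5, -3.0]
grip_width: 0.126
```

arm_command --pt "-0.008 0 0 0 0" --pt "-0.012 0 0 0 0" --pt "-0.012 0 0 0 0" --pt "-0.015 0 0 0 0" --pt "-0.02 0 0 0 0" --pt "-0.025 0 0 0 0" --pt "-0.025 0 0 0 0" --pt "-0.003 0 0 0 0" --pt "0 0 0 0 0"

```text
time_s: 19.65
eef_pos: [535.7, -22.6, 214.4]
ee_rot: [-0.45, -0.546, -0.45, 0.546]
force: [-0.2, -0.0, -0.9]
grip_width: 0.123
```

```bash
python3 - <<'E'
from h import *
a=np.radians(14.3)
goto([545.2,-251.6,215],(np.cos(a),np.sin(a)))
E
```

```text
tcp [535.7 -22.6 214.4] t 19.65 F [-0.2 -0.  -0.9] g 0.123 j [-0.26  0.34  1.46  0.    1.35 -0.07]
turn -0.4422 shift tool(now) [ -0.6  53.2 222.9] after turn [ -0.6 -47.3 224.2]
[[-0.     0.982 -0.191]
 [ 0.    -0.191 -0.982]
 [-1.    -0.    -0.   ]]
```

arm_command --pt "0 0.0106 0.0446 0 0" --pt "0 0.0106 0.0446 0 0" --pt "0 0.0106 0.0446 0 0" --pt "0 0.0107 0.0446 0 0" --pt "0 0.0107 0.0445 0 0" --pt "0 0 0 -0.1474 0" --pt "0 0 0 -0.1474 0" --pt "0 0 0 -0.1474 0" --pt "0 0 0 0 0" --pt "0 0 0 0 0"

```text
time_s: 20.9
eef_pos: [545.3, -251.5, 214.1]
ee_rot: [0.557, 0.435, 0.558, -0.435]
force: [0.9, -0.7, 0.0]
grip_width: 0.128
```

```bash
python3 - <<'E'
from h import *
a=np.radians(14.3)
goto([545.2,-251.6,107],(np.cos(a),np.sin(a)))
c=cam("wrist"); save(c,"w7")
c=cam("side"); cv2.imwrite("pics/s7z.png",cv2.resize(c["color"][60:210,220:400,::-1],None,fx=3.5,fy=3.5))
E
```

```text
tcp [ 545.3 -251.5  214.1] t 20.9 F [ 0.9 -0.7  0. ] g 0.128 j [-0.63  0.48  1.25  0.    1.41 -0.87]
turn -0.0028 shift tool(now) [ 1.071e+02 -0.000e+00  1.000e-01] after turn [ 1.071e+02 -0.000e+00  1.000e-01]
[[-0.001  0.97   0.244]
 [ 0.001  0.244 -0.97 ]
 [-1.    -0.001 -0.001]]
```

View pics/w7.png

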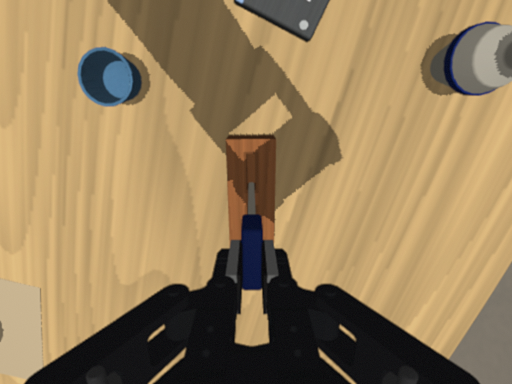

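View pics/s7z.png

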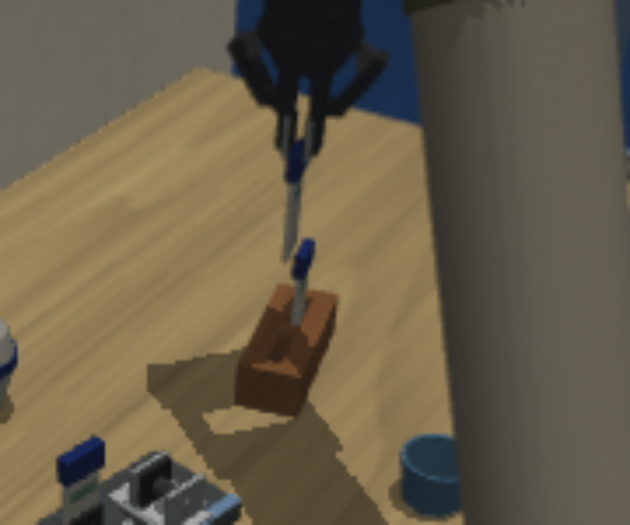

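arm_command --pt "0.04 0 0 0 0" --pt "0.04 0 0 0 0" --pt "0.012 0 0 0 0" --pt "0.005 0 0 0 0" --pt "0.006 0 0 0 0" --pt "0.004 0 0 0 0" --pt "0 0 0 0 0"

```text
time_s: 21.88
eef_pos: [545.4, -251.7, 107.8]
ee_rot: [0.558, 0.434, 0.558, -0.434]
force: [-1.0, 1.1, -0.1]
grip_width: 0.124
```

arm_command --pt "0.008 0 0 0 0" --pt "0.008 0 0 0 0" --pt "0.006 0 0 0 0" --pt "0.002 0 0 0 0" --pt "0 0 0 0 0"

```text
time_s: 22.5
eef_pos: [545.4, -251.6, 83.5]
ee_rot: [0.558, 0.434, 0.558, -0.434]
force: [0.2, 0.5, -0.6]
grip_width: 0.121
```

arm_command --pt "0.001 0 0 0 0" --pt "0.001 0 0 0 0" --pt "0 0 0 0 0"

```text
time_s: 22.88
eef_pos: [545.4, -251.6, 81.6]
ee_rot: [0.558, 0.434, 0.558, -0.434]
force: [-0.8, 0.6, -0.5]
grip_width: 0.119
```

arm_command --pt "0.001 0 0 0 0" --pt "0 0 0 0 0"

```text
time_s: 23.12
eef_pos: [545.8, -251.8, 81.4]
ee_rot: [0.559, 0.434, 0.558, -0.434]
force: [-1.0, 0.6, 4.4]
grip_width: 0.128
```

arm_command --pt "0.0005 0 0 0 0" --pt "0 0 0 0 0"

```text
time_s: 23.38
eef_pos: [546.0, -251.9, 81.3]
ee_rot: [0.559, 0.434, 0.558, -0.434]
force: [-0.7, 1.6, 9.1]
grip_width: 0.122
```

Seated; release, rise and check.

arm_command --pt "0 0 0 0 0.35" --pt "0 0 0 0 0.35" --pt "0 0 0 0 0.35" --pt "-0.01 0 0 0 0.35" --pt "-0.03 0 0 0 0.35" --pt "-0.05 0 0 0 0.35" --pt "-0.05 0 0 0 0.35" --pt "-0.01 0 -0.05 0 0.35" --pt "0 0 -0.03 0 0.35" --pt "0 0 0 0 0.35"

```text
time_s: 24.62
eef_pos: [525.5, -172.7, 231.3]
ee_rot: [0.559, 0.433, 0.558, -0.433]
force: [0.2, 0.1, 0.6]
grip_width: 0.351
```

```bash
python3 - <<'E'
from h import *
s=ctrl.sense(); print(s["eef_pos"],s["time_s"])
c=cam("wrist"); save(c,"w8")
a=cam("scene");cv2.imwrite("pics/c8z.png",cv2.resize(a["color"][80:345,130:390,::-1],None,fx=2.25,fy=2.25,interpolation=cv2.INTER_CUBIC))
b=cam("side"); cv2.imwrite("pics/s8z.png",cv2.resize(b["color"][100:310,110:390,::-1],None,fx=2.25,fy=2.25,interpolation=cv2.INTER_CUBIC))
for p in [(561.8,-317.7),(545.2,-251.6)]: print("pred z98",(proj(a,[*p,98])-[130,80])*2.25,(proj(b,[*p,98])-[110,100])*2.25)
E
```

```text
[ 525.54572381 -172.68010142  231.3412159 ] 24.625
pred z98 [ 94.18129436 100.42547521] [441.95697349  77.6893199 ]
pred z98 [141.57725437 121.80776966] [429.88604373 101.00429743]
```

View pics/c8z.png

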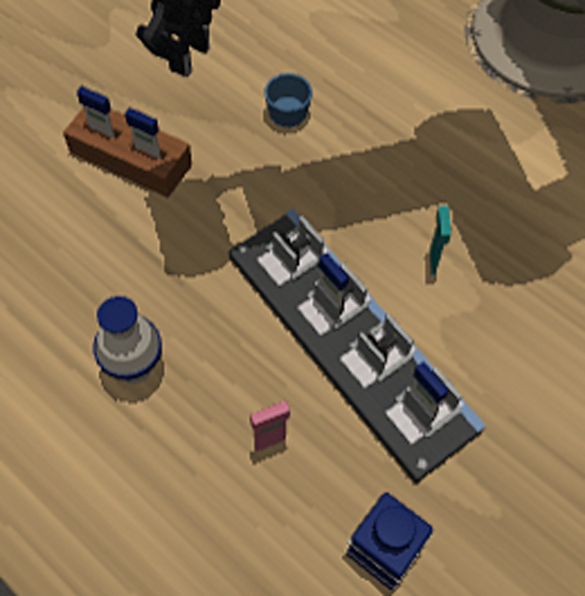

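View pics/s8z.png

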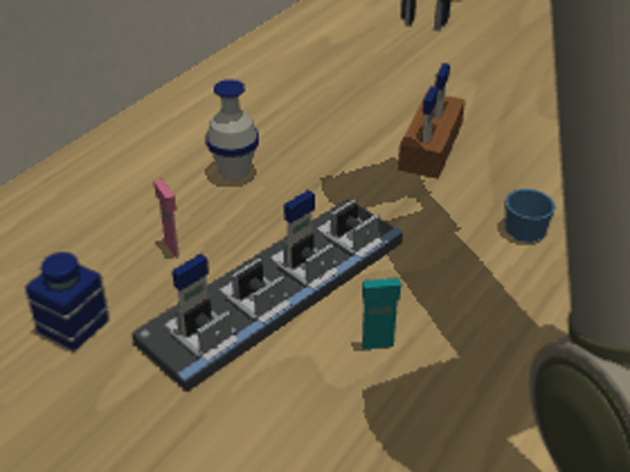

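View pics/w8.png

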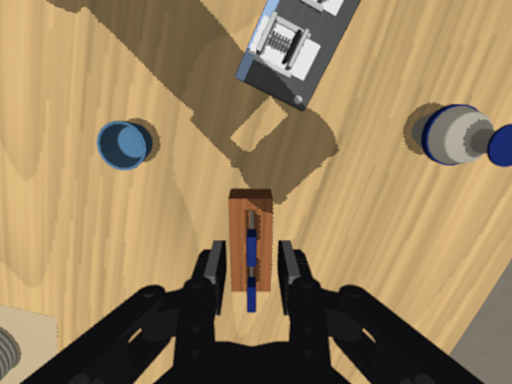

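```bash
python3 -c "
from rig import ctrl
print(ctrl.finish_job())"
```

```text
the job is handed in; nothing more can be done
None
```

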